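Level and lock the proofing press roller, then pull a print

TASK

Turn the far pressure knob of the proofing press until its pointer stands at the same angle as the locked near knob's, so that the roller is level, then turn the far lock ring clockwise until it is tight, leaving the knob where you set it. Next take the printing block off the inking slab with a light grip, because its balsa back dents, and lay it gently, still face down, in the middle of the card on the press bed, lengthwise and square with it. Finally push the roller carriage right over the block to the other end of the bed; do not disturb the brayer, the ink jar or the tub.

Things in the scene. Friction and masses are not known exactly. Their poses are not given: they have to be found in the camera images.
- press: the proofing press: grey bed 235 x 430 mm with a roller carriage on it, fixed to the table; place and yaw differ each time. Origin under the bed's middle at table height; y along the bed, the way the carriage travels; x across it, from the near cheek to the far one (as seen from the robot); z up. Steel bed top 50 mm above the table, 170 mm wide, between two low side rails (runners to 55 mm).
- card_centre (a point): centre of the top face of the white card taped to the middle of the bed, 52 mm above the table; card 110 x 160 mm, long side along y. Axes as the press's.
- carriage (a joint): travel (m) of the roller carriage along the press's +y; starts at the -y end (0 to 0.03), stops at 0.30, the other end. Slides stiffly (7 N), stays where left. A portal: two grey cheeks 104 mm either side of the bed's middle, 84 mm wide, tops 165 mm high, a tie bar and a black rubber roller, whose underside skims the laid block's top. Its middle is at press y = -0.15 + travel.
- bar_mid (a point): middle of the carriage's wooden push bar: round, 18 mm thick, lying along the press's x, 176 mm long between its two arms, 85 mm behind the carriage's middle (towards -y). Bar centre 160 mm above the table; free above and below, 69 mm from its centre to the tie bar. Axes as the press's.
- far_knob_grip (a point): grip point of the far pressure knob (the one to set), on its vertical axis, 218 mm above the table. Black pointer knob: bar grip 14 mm thick, 63 mm long, top 14 mm above and dial face 26 mm below this point; it stands on an aluminium dial plate 88 mm across. Its own x axis lies along the bar, towards the pointed nose that shows the setting.
- far_knob (a joint): angle (rad) of the far knob, growing clockwise seen from above, 0 to 2.2; at 0 the nose points along the press's -y. Friction 0.15 N m, stays where left; starts 0 to 0.3. The dial has a tick every 0.2 rad.
- near_knob_grip (a point): the same point on the near knob (the like knob on the near cheek, already set and locked: it cannot be turned). Its x axis points to its nose: the angle to match.
- near_knob (a joint): angle (rad) of the near knob, measured as the far knob's; 0.9 to 1.45, different each time.
- far_ring (a joint): angle (rad) of the far lock ring, a dark steel collar 54 mm across under the far dial plate, turned by its lever; grows clockwise seen from above from 0 (slack; starts 0 to 0.4) to 1.30, a hard stop, where it is tight. Tight, the lever points along the press's +y, as the near ring's already does. Friction 0.22 N m, stays where left; turns independently of the knob.
- far_post (a point): grip point on the far lock ring's lever: on an upright round steel post 16 mm thick at the lever's end, 80 mm from the far knob's vertical axis. This point is 212 mm above the table, 19 mm below the post's top and 31 mm above the top of the level lever arm (10 mm thick). Its own x axis points outward along the lever.
- block: printing block 60 x 110 x 32 mm, 100 to 190 g, pale balsa back over a 5 mm grey lino face, lying face down on the inking slab. Origin at the centre of its underside; y along its 110 mm length, z up. The balsa dents when the fingers press it with more than 140 N, both sides added: grip with 20 to 50 N a side. Falling free more than about 5 mm counts as dropped.
- slab: inking slab: glass plate 190 x 150 mm (x, y), 8 mm thick, inked black, fixed to the table at the left of the press. Origin at the centre of its underside.
- brayer: hand ink roller with a wooden handle, about 185 mm long, lying on the table beyond the slab; bystander.
- ink_jar: jar of ink, 72 mm across, 85 mm high; bystander.
- tub: pale open plastic tub 150 x 200 x 70 mm on the table beyond the press; bystander.
There are look-alikes about, which are no part of the job. There is more than one size of the block; the job needs the larger.

How it is judged (in metres and radians):
On the way, in this order (a step that is already met when the one before it is completed fails the run):
1. far knob's pointer at the same angle as the near knob's, within 0.10 rad (angle between the x axis of far_knob_grip and the x axis of near_knob_grip, either way round below 0.1 rad), for 0.3 s.
2. far lock ring tight (value of joint far_ring above 1.22 rad), for 0.2 s.
3. block laid in the middle of the card and let go, the roller still at its starting end (distance between block and card_centre below 0.012 m and angle between the y axis of block and the y axis of card_centre, either way round below 0.12 rad and contact force between the fingers and block below 0.1 N and value of joint carriage below 0.1 m), for 0.2 s.
4. carriage pushed over the block to the other end (value of joint carriage above 0.28 m), for 0.2 s.
At the end, for the whole second after the job is handed in: Far knob within 0.10 rad of the near knob's angle, far lock ring tight (joint above 1.22 of 1.30), block lying flat on the card, its underside's centre within 12 mm of the card's centre and its length within 0.12 rad of the card's, at rest, carriage past 0.28 m of its 0.30 m travel (angle between the x axis of far_knob_grip and the x axis of near_knob_grip, either way round below 0.1 rad and value of joint far_ring above 1.22 rad and distance between block and card_centre below 0.012 m and angle between the y axis of block and the y axis of card_centre, either way round below 0.12 rad and angle between block's own z axis and vertical below 0.1 rad and value of joint carriage above 0.28 m and linear speed of block below 0.02 m/s); the robot touches nothing.
It fails at once if the block's balsa back is squeezed or pushed with more than 140 N (both fingers added) (contact force between the fingers and block above 140 N).
It fails at once if the block is dropped (moves faster than 0.3 m/s with no finger on it) (contact force between the fingers and block below 0.1 N and linear speed of block above 0.3 m/s).
It fails at once if the brayer is moved more than 25 mm (distance of brayer from where it was at the start of the episode above 0.025 m).
It fails at once if the ink jar is moved more than 25 mm (distance of ink_jar from where it was at the start of the episode above 0.025 m).
It fails at once if the tub is moved more than 25 mm (distance of tub from where it was at the start of the episode above 0.025 m).
It also fails if it takes over 72 s, if anything falls off the work surface, if the arm or the gripper's body presses on something with over 40 N, if the wrist force passes 120 N, or if a joint passes its speed limit or range.

ROBOT

A 6-joint arm with a two-finger parallel gripper is mounted at the origin on the work surface. World frame = base frame: x ahead of the robot, y to its left, z up, the work surface at z = 0. Lengths are in mm, angles in rad, forces in N, time in s.
With the tool pointing down it reaches from about 325 to 750 mm from the base axis. Payload 7.6 kg.
Tool frame: the origin (TCP) lies midway between the tips of the shut fingers; the grasp point (between the pads) lies 19 mm behind it; z points along the fingers, y is the direction in which the jaws open and shut (so a half turn about z gives the same grasp; the last joint's range is limited). The gripper opens to 85 mm and grips with 20 to 120 N. Pads are 22 mm wide; open, the fingers measure 114 mm over their backs; the gripper's body (76 mm by 85 mm) begins 54 mm behind the grasp point. The pads swing forward as they close: fully open they stand 13 mm farther back than shut.
Start: joints at [1.096, 0.052, 1.401, -0, 1.689, -0.07], TCP at [206.751, 482.6, 198.623] pointing down, gripper open.
Joint ranges: [-2.9, 2.9], [-0.91, 2.17], [0.12, 2.37], [-1.06, 4.2], [0.26, 2.73], [-2.93, 2.93]. Speed limits (rad/s): [2.57, 2.57, 3.01, 3.14, 3.14, 3.14].

INTERFACE

Orientations are given as a unit quaternion [x, y, z, w].
In Python, from plant import r, effector, readout, camera, workorder gives the robot as it stands. Calls block until the motion is done:
- r.goto(position, orientation): joint-space move of the TCP to a pose.
- r.line_to(position, feed=150, attitude=None, contact_N=None): straight line of the TCP; attitude=None keeps the orientation; feed is the mean speed in mm/s. With contact_N (N) it stops when the force on the tool has changed by that much, and returns True; else False.
- r.movej(angles): joint-space move.
- effector.release() and effector.close(): open the fingers fully, or close them until they stop; the grip force is fixed at half the most.
- r.sleep(seconds).
- r.solve_ik(position, orientation): joint angles nearest the present ones, or None.
- readout.state(): the state.
- camera(name): name is "scene" or "top" or "wrist"; returns a dict with "color" (400x640x3 uint8, red, green, blue), "fx", "fy", "cx", "cy" (pixels), "k1" (the pictures are not rectified: a ray, as slopes to the right and down, at radius r is drawn at 1 + k1 r^2 times it, then the intrinsics apply), "rvec" (rotation vector, rad) and "tvec" (3), from world to camera coordinates, as OpenCV has them; the wrist camera has in their place "tool_from_camera" (4x4, takes a point from camera to tool coordinates, whose origin is the TCP and whose axes are the flange's). Camera axes: x right, y down, z forward; pixel columns grow to the right and rows downward; lengths in mm; the calibration is good to about 2 mm. A picture is of the moment at which its call begins: read the wrist's pose just before it. There is no depth.
A pose or a line that the arm cannot do raises r.Unreachable and nothing moves.
- workorder.close_job(): hands the job in, once; it reports no verdict.
The state is a dict: "time": time; "joint_pos": joint angles; "dq": joint speeds; "effort": joint torques, N m; "tool_pos": TCP position; "tool_rot": TCP orientation; "wrist_force": force on the tool from outside, world axes, zero at the start; "wrist_torque": the same for the moment, N m; "gripper_width": finger opening in mm.
Only numpy, scipy, OpenCV 4.12 (cv2) and the standard library are available. Lean on these libraries where they do the work, as an engineer would, in place of code of your own. Each camera call takes 0.05 s, during which the arm holds its last target.

## Working session

There is one attempt and no reset: what is moved stays moved. The work goes in short steps, each a Python script; the robot and the scene stay as the last script left them, time stands still between calls to the robot, and variables do not carry over. Pictures are saved under pics/ and viewed, and the job is handed in when it is done.

```bash
ls; mkdir -p pics
python3 - <<'E'
from plant import r, effector, readout, camera
import cv2
print(readout.state())
for n in ["scene","top","wrist"]:
    c=camera(n); cv2.imwrite(f"pics/{n}0.png",c["color"][:,:,::-1])
    print(n,{k:v for k,v in c.items() if k!="color"})
E
```

```text
pics
{'time': 0.0, 'joint_pos': array([ 1.09567449e+00,  5.28647891e-02,  1.40175290e+00, -3.72637972e-05,
        1.68861903e+00, -7.03059842e-02]), 'dq': array([ 0.00116989,  0.0008243 , -0.00088922,  0.00089646,  0.00171509,
       -0.00219825]), 'effort': array([-7.29455805e-04, -3.81662142e+01, -3.60185301e+01, -1.21617663e-04,
        6.23344677e-03,  1.04448290e-06]), 'tool_pos': array([206.59443409, 482.24150915, 197.74359072]), 'tool_rot': array([ 2.01030743e-01,  9.79584588e-01, -7.96641268e-04, -2.03591697e-04]), 'wrist_force': array([-0.13532596,  0.6898595 ,  1.06280302]), 'wrist_torque': array([ 0.00030097,  0.03495857, -0.00900447]), 'gripper_width': 85.20200570953953}
scene {'fx': 463.5428025830558, 'fy': 463.5428025830558, 'cx': 320.28426050248385, 'cy': 211.71745213447113, 'k1': -0.12993698377613797, 'rvec': array([ 0.98154208,  2.71087681, -0.73710928]), 'tvec': array([ 352.14477939, -287.12793534, 1567.02314634])}
top {'fx': 362.1244071960647, 'fy': 362.1244071960647, 'cx': 321.0906386194751, 'cy': 198.5393583431258, 'k1': 0.023629538151383002, 'rvec': array([ 2.16574066, -2.12118921,  0.19535707]), 'tvec': array([  77.71780643,  540.83626825, 1165.83289719])}
wrist {'fx': 355.5143192585751, 'fy': 355.5143192585751, 'cx': 318.9176580969027, 'cy': 198.26709793179404, 'k1': 0.016520248137908807, 'tool_from_camera': array([[ 2.81118141e-05, -9.63673936e-01, -2.67081531e-01,
         6.73393213e+01],
       [ 9.99999719e-01,  2.27144599e-04, -7.14319416e-04,
        -6.15647576e-01],
       [ 7.49037131e-04, -2.67081436e-01,  9.63673672e-01,
        -1.74582566e+02],
       [ 0.00000000e+00,  0.00000000e+00,  0.00000000e+00,
         1.00000000e+00]])}
```

View pics/scene0.png

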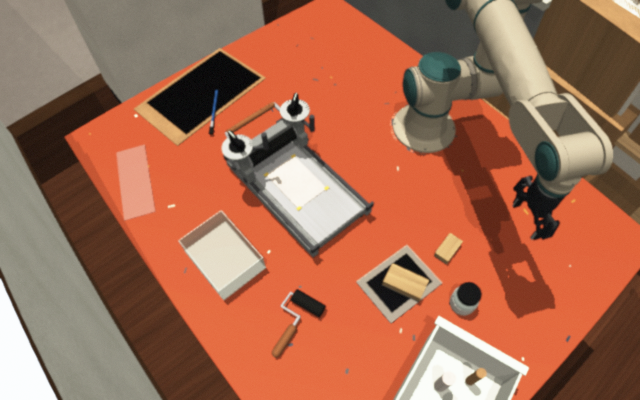

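View pics/top0.png

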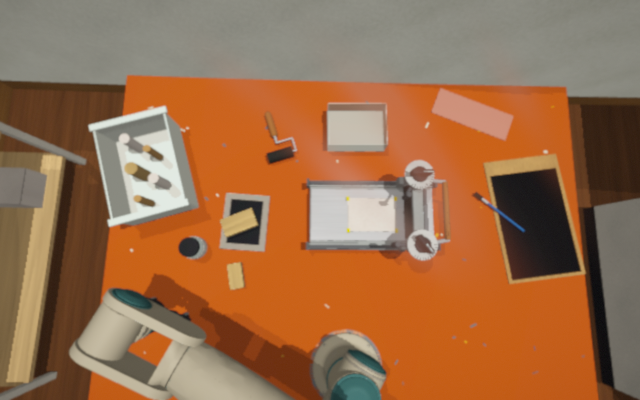

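View pics/wrist0.png

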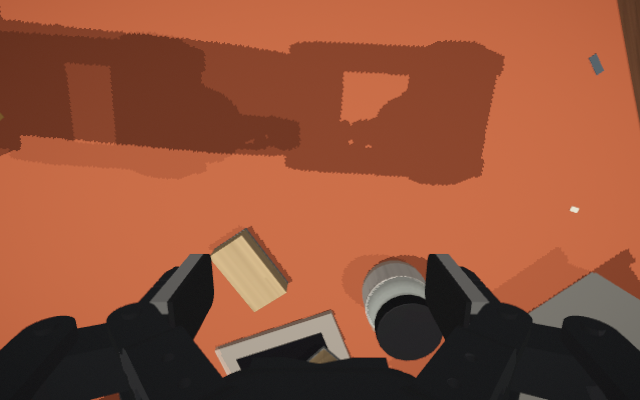

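The scene view shows the press in the middle with its carriage at the right-hand (world -y) end. The top view has the dials at about (420,175) far and (422,244) near, the lever post at about (387,198), the card at about (371,214), and the large block at about (239,222). I'll zoom in next.

```bash
cat > h.py <<'E'
import numpy as np, cv2
from scipy.spatial.transform import Rotation as R
from plant import r, effector, readout, camera, workorder
def pose_wrist():
    s=readout.state(); T=np.eye(4); T[:3,:3]=R.from_quat(s["tool_rot"]).as_matrix(); T[:3,3]=s["tool_pos"]; return T
def cam(name,save=None):
    T=pose_wrist() if name=="wrist" else None
    c=camera(name)
    if name=="wrist":
        M=T@c["tool_from_camera"]   # cam->world
    else:
        Rm=cv2.Rodrigues(np.array(c["rvec"]))[0]; M=np.eye(4); M[:3,:3]=Rm.T; M[:3,3]=-Rm.T@c["tvec"]
    c["M"]=M
    if save: cv2.imwrite(f"pics/{save}.png",c["color"][:,:,::-1]); np.savez(f"pics/{save}.npz",**c)
    return c
def load(save): 
    d=np.load(f"pics/{save}.npz"); return {k:d[k] for k in d.files}
def ray(c,px):
    px=np.atleast_2d(np.asarray(px,float))
    d=np.stack([(px[:,0]-c["cx"])/c["fx"],(px[:,1]-c["cy"])/c["fy"]],1)
    u=d.copy()
    for _ in range(20): u=d/(1+c["k1"]*(u**2).sum(1,keepdims=True))
    v=np.c_[u,np.ones(len(u))]
    return c["M"][:3,3],v@c["M"][:3,:3].T
def onplane(c,px,z):
    o,v=ray(c,px); t=(z-o[2])/v[:,2]; return o+v*t[:,None]
def proj(c,P):
    P=np.atleast_2d(np.asarray(P,float)); Q=(P-c["M"][:3,3])@c["M"][:3,:3]
    u=Q[:,:2]/Q[:,2:]; u=u*(1+c["k1"]*(u**2).sum(1,keepdims=True))
    return u*[c["fx"],c["fy"]]+[c["cx"],c["cy"]]
def down(yaw):
    # tool z down; tool y (jaw) axis at world angle yaw
    y=np.array([np.cos(yaw),np.sin(yaw),0]); z=np.array([0,0,-1.]); x=np.cross(y,z)
    return R.from_matrix(np.stack([x,y,z],1)).as_quat()
E
python3 - <<'E'
from h import *
c=cam("top","top1"); 
im=c["color"][:,:,::-1]
cv2.imwrite("pics/top1z.png",cv2.resize(im[150:270,300:460],None,fx=5,fy=5,interpolation=cv2.INTER_CUBIC))
cv2.imwrite("pics/top1b.png",cv2.resize(im[160:300,160:320],None,fx=4,fy=4,interpolation=cv2.INTER_CUBIC))
c=cam("scene","scene1")
E
```

```text
(no output)
```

View pics/top1z.png

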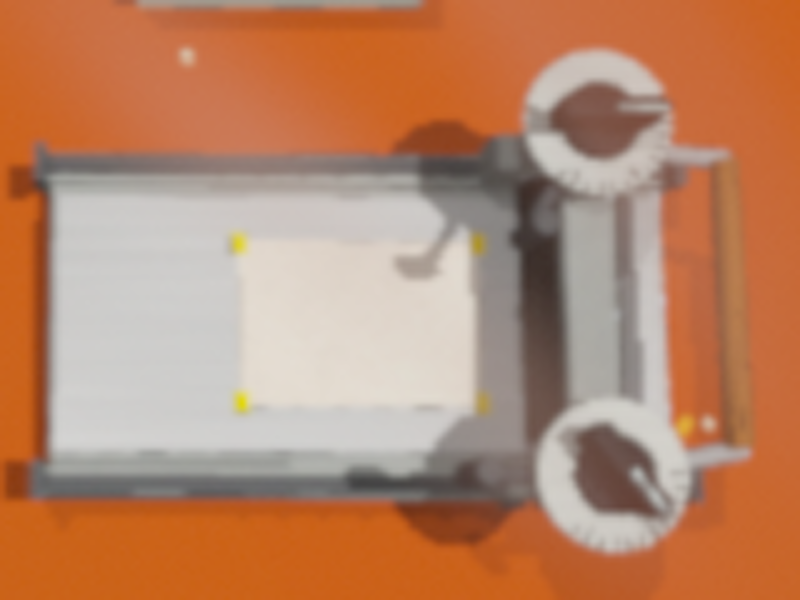

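View pics/top1b.png

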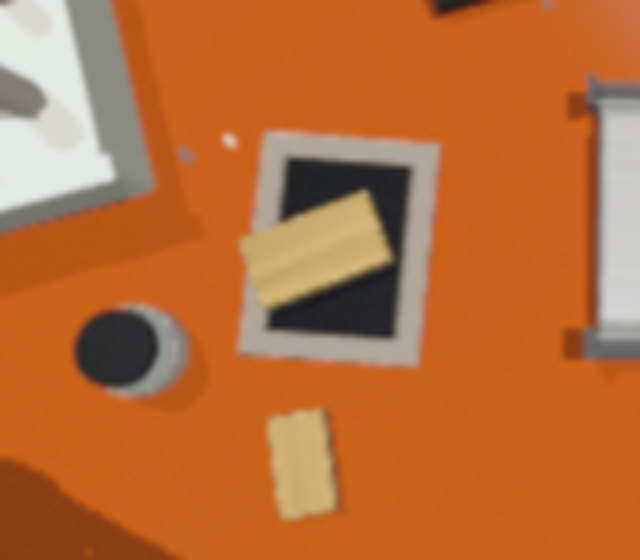

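Run:
```python
from h import *
c=load("top1")
z=lambda x,y:(300+(x+.5)/5-.5,150+(y+.5)/5-.5)
print("tapes",onplane(c,[z(238,243),z(478,243),z(482,403),z(241,403)],52))
print("knobs dial",onplane(c,[z(599,122),z(614,474)],192))
print("bar ends",onplane(c,[z(725,155),z(738,448)],160))
print("post",onplane(c,[z(545,212)],231))
b=lambda x,y:(160+(x+.5)/4-.5,160+(y+.5)/4-.5)
print("block",onplane(c,[b(241,240),b(368,190),b(393,260),b(268,308)],40))
```

```text
tapes [[ 5.40818894e+02  2.36593347e+00  5.20000000e+01]
 [ 5.44398485e+02 -1.57496359e+02  5.20000000e+01]
 [ 4.38023341e+02 -1.58554993e+02  5.20000000e+01]
 [ 4.34659349e+02 -3.71769611e-01  5.20000000e+01]]
knobs dial [[ 594.84490603 -199.11566099  192.        ]
 [ 387.41894861 -202.42387535  192.        ]]
bar ends [[ 583.71092416 -285.00946331  160.        ]
 [ 405.78483279 -286.11348916  160.        ]]
post [[ 532.33728599 -155.69481306  231.        ]]
block [[461.85698643 420.99787765  40.        ]
 [505.65438559 319.10882094  40.        ]
 [447.88895309 295.64717104  40.        ]
 [406.55291321 395.44876953  40.        ]]
```

View pics/w1.png

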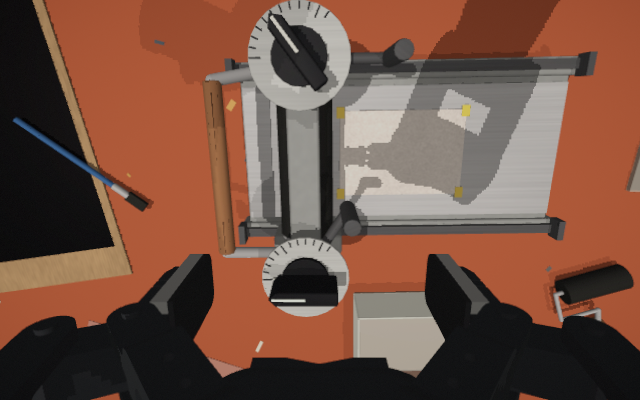

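Run:
```python
import cv2
im=cv2.imread("pics/w1.png")
a=cv2.resize(im[0:120,240:420],None,fx=4,fy=4,interpolation=cv2.INTER_CUBIC)
b=cv2.resize(im[195:325,240:420],None,fx=4,fy=4,interpolation=cv2.INTER_CUBIC)
cv2.imwrite("pics/w1a.png",a);cv2.imwrite("pics/w1b.png",b)
```

```text
(no output)
```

View pics/w1a.png

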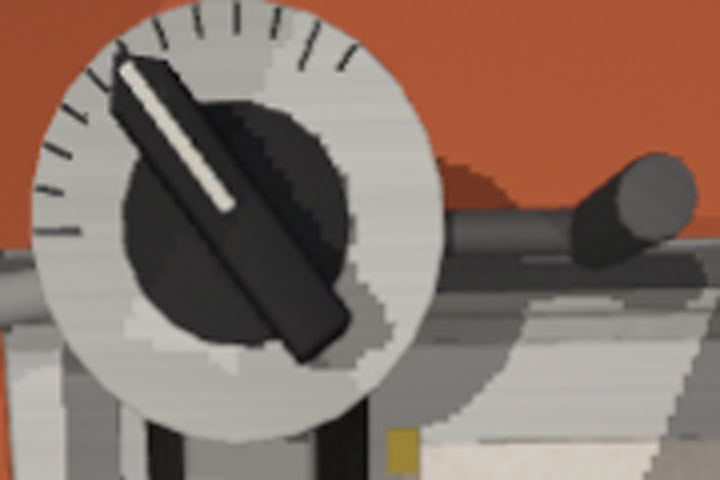

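View pics/w1b.png

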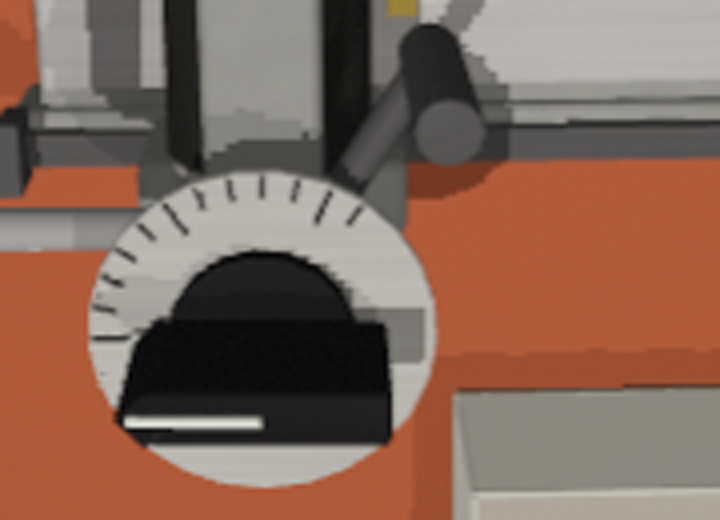

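Run:
```python
from h import *
c=load("w1")
A=lambda x,y:(240+(x+.5)/4-.5,(y+.5)/4-.5)
B=lambda x,y:(240+(x+.5)/4-.5,195+(y+.5)/4-.5)
def ang(p,q): d=p-q; return np.arctan2(d[1],d[0])
n=onplane(c,[A(125,68),A(228,208)],232); f=onplane(c,[B(125,421),B(262,424)],232)
print("noses",n,f,ang(n[0],n[1]),ang(f[0],f[1]))
# side edges of knobs
print("near bar centre line", onplane(c,[A(123,65),A(325,343)],232))
print("far bar ends", onplane(c,[B(118,420),B(391,420)],232))
dn=onplane(c,[A(238,220)],192)[0]; df=onplane(c,[B(263,330)],192)[0]
print("dials",dn,df)
print("post near",onplane(c,[A(657,196)],231),"far",onplane(c,[B(450,132)],231))
print("card",onplane(c,[(340,113),(466,110),(459,192),(341,194)],52))
print("bar", onplane(c,[(211,82),(226,253)],165))
dx=df-dn; print("x yaw",np.arctan2(dx[1],dx[0]),np.linalg.norm(dx))
pf=onplane(c,[B(450,132)],231)[0]; d=pf-df; print(np.linalg.norm(d[:2]),np.arctan2(d[1],d[0]))
for p in np.linspace(-.2,1.3,1): pass
```

```text
noses [[ 365.21161967 -219.90201807  232.        ]
 [ 388.48325771 -201.7700491   232.        ]] [[ 595.00616315 -228.04753471  232.        ]
 [ 595.74957758 -197.45275773  232.        ]] -2.4796984706722225 -1.595090282897229
near bar centre line [[ 364.72629255 -220.24317639  232.        ]
 [ 412.13131219 -183.81372842  232.        ]]
far bar ends [[ 594.75492047 -229.60149912  232.        ]
 [ 594.70698788 -168.62606999  232.        ]]
dials [ 385.99257099 -202.05155788  192.        ] [ 593.79629669 -198.70403753  192.        ]
post near [[ 386.32569307 -122.5917389   231.        ]] far [[ 526.78114262 -157.08030532  231.        ]]
card [[ 4.38656320e+02 -1.58695808e+02  5.20000000e+01]
 [ 4.35121146e+02 -3.00395694e-01  5.20000000e+01]
 [ 5.41635791e+02  2.37800613e+00  5.20000000e+01]
 [ 5.44563245e+02 -1.55549146e+02  5.20000000e+01]]
bar [[ 406.89948873 -285.9733731   165.        ]
 [ 579.8042725  -284.00003133  165.        ]]
x yaw 0.016107655520322332 207.83068663551006
78.88958080071092 2.5857960731998384
```

Run:
```python
from h import *
c=load("w1")
B=lambda x,y:(240+(x+.5)/4-.5,195+(y+.5)/4-.5)
o,v=ray(c,[B(260,323),B(260,393)])
for vi in v: t=(587.5-o[0])/vi[0]; print("edge z at front face",(o+vi*t))
for p,yaws in (([594.3,-198.8,200],[-.012,-.912,np.pi-.012,np.pi-.912]),([527,-157,193],[1.015,1.015-np.pi]),([592.5,-119,193],[.018,.018-np.pi])):
    for y in yaws: 
        q=r.solve_ik(p,down(y)); print(p,y,None if q is None else np.round(q,2))
```

```text
edge z at front face [ 587.5        -199.06855525  200.31653654]
edge z at front face [ 587.5        -197.78819441  232.86497818]
[594.3, -198.8, 200] -0.012 [-0.38  0.34  1.07 -0.    1.73 -0.37]
[594.3, -198.8, 200] -0.912 [-0.38  0.34  1.07 -0.    1.73  0.53]
[594.3, -198.8, 200] 3.129592653589793 [-0.38  0.34  1.07 -0.    1.73  2.77]
[594.3, -198.8, 200] 2.229592653589793 [-0.38  0.34  1.07 -0.    1.73 -2.61]
[527, -157, 193] 1.015 [-0.36  0.12  1.34 -0.    1.68 -1.37]
[527, -157, 193] -2.1265926535897934 [-0.36  0.12  1.34 -0.    1.68  1.77]
[592.5, -119, 193] 0.018 [-0.26  0.28  1.16 -0.    1.7  -0.28]
[592.5, -119, 193] -3.1235926535897933 [-0.26  0.28  1.16 -0.    1.7   2.86]
```

```bash
cat >> h.py <<'E'
def rep(t=""):
    s=readout.state(); print(t,"t=%.2f"%s["time"],np.round(s["tool_pos"],1),"F",np.round(s["wrist_force"],1),"T",np.round(s["wrist_torque"],2),"w %.1f"%s["gripper_width"],flush=True)
E
python3 - <<'E'
from h import *
k=[594.5,-198.8]
r.goto(k+[270],down(-.012)); rep("above")
print(r.line_to(k+[205],feed=120,contact_N=15)); rep("down")
effector.close(); rep("closed")
cam("wrist","w2")
r.goto(k+[205],down(-.46)); rep()
r.goto(k+[205],down(-.915)); rep("turned")
cam("wrist","w3")
E
```

```text
above t=4.37 [ 594.5 -198.7  270.3] F [-0.2  0.3 -0.2] T [-0.06 -0.05  0.03] w 85.7
False
down t=5.06 [ 594.8 -198.9  206.1] F [0.3 0.8 0.1] T [-0.04 -0.04  0.07] w 85.5
closed t=5.83 [ 594.5 -198.8  205. ] F [ 0.4  0.1 -0. ] T [ 0.03 -0.01 -0.02] w -0.1
 t=6.38 [ 594.5 -198.8  205. ] F [ 0.1  0.5 -1. ] T [-0.04 -0.02  0.03] w 0.2
turned t=6.89 [ 594.5 -198.8  205. ] F [0.4 0.1 0.2] T [ 0.01 -0.03  0.02] w 0.4
```

View pics/w3.png

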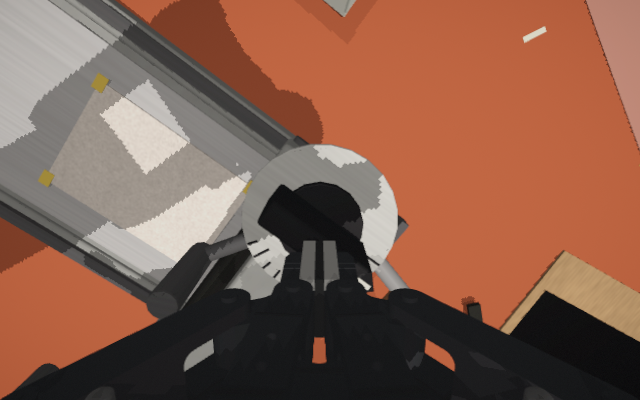

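View pics/w2.png

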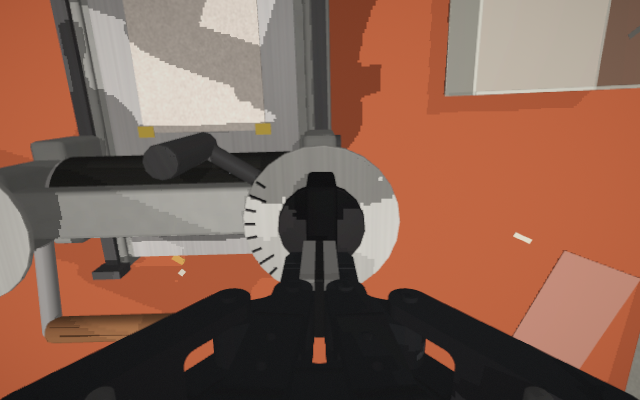

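Run:
```python
import cv2
im=cv2.imread("pics/w3.png")
cv2.imwrite("pics/w3z.png",cv2.resize(im[130:310,220:420],None,fx=4,fy=3.3,interpolation=cv2.INTER_CUBIC))
```

```text
(no output)
```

View pics/w3z.png

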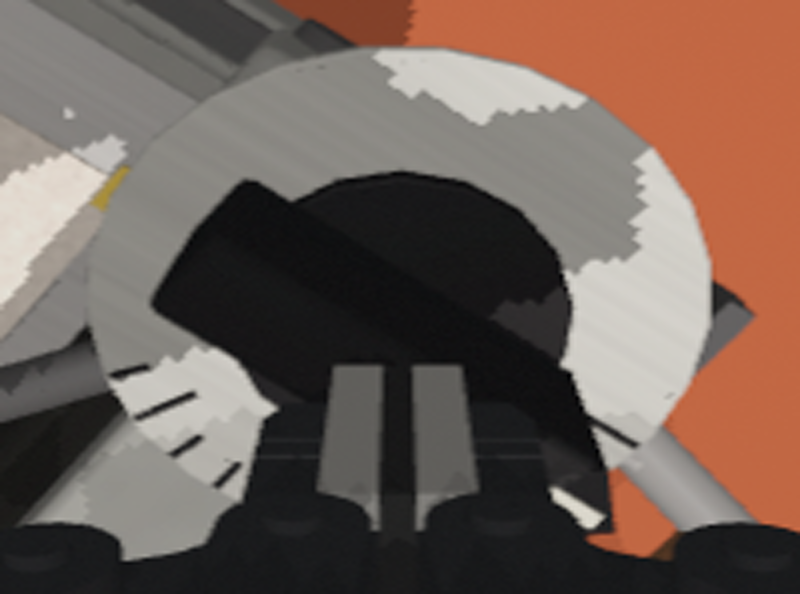

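Run:
```python
from h import *
for n in ("scene","top"):
    c=cam(n,n+"3")
    p=proj(c,[594.5,-198.8,205])[0]; print(n,p, proj(c,[594.5,-198.8,192])[0])
    im=c["color"][:,:,::-1]; x,y=int(p[0]),int(p[1])
    cv2.imwrite(f"pics/{n}3z.png",cv2.resize(im[max(0,y-50):y+50,x-60:x+60],None,fx=6,fy=6,interpolation=cv2.INTER_CUBIC))
```

```text
scene [235.95929123 143.07624411] [236.72016595 145.97582583]
top [420.56995725 173.0907847 ] [419.29662941 174.11096116]
```

View pics/scene3z.png

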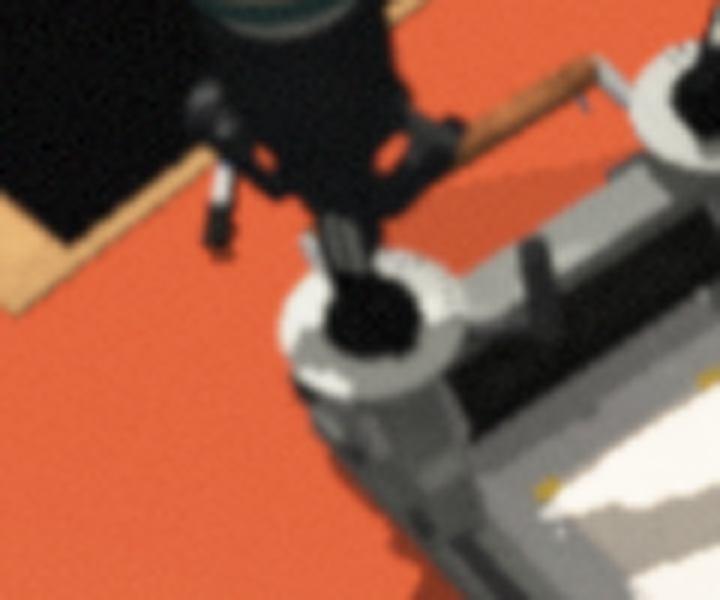

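View pics/top3z.png

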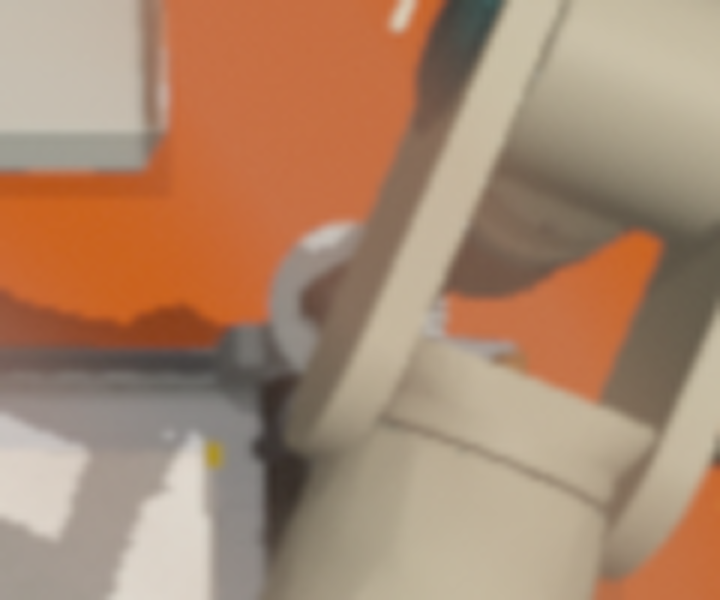

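Run:
```python
from h import *
k=[594.5,-198.8]
r.line_to(k+[290],feed=150); rep("up")
c=cam("wrist","w4")
```

```text
up t=7.76 [ 594.3 -198.7  288.8] F [-0.4  0.2 -0.6] T [ 0.03 -0.   -0.03] w -0.2
```

View pics/w4.png

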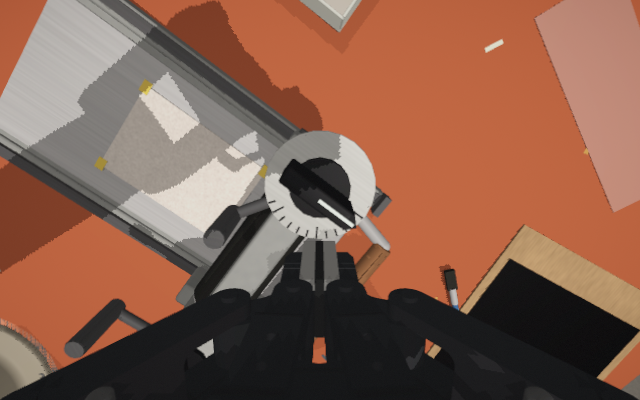

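Run:
```python
from h import *
c=load("w4")
print(proj(c,[[593.8,-198.7,192],[594.5,-198.8,232],[594.5,-198.8,205],[594.3,-198.7,288.8]]))
c=load("w2")
print(proj(c,[[593.8,-198.7,192],[594.5,-198.8,232],[594.5,-198.8,205]]))
print(c["M"][:3,3])
im=cv2.imread("pics/w4.png")
cv2.imwrite("pics/w4z.png",cv2.resize(im[120:300,250:400],None,fx=5,fy=3.3,interpolation=cv2.INTER_CUBIC))
```

```text
[[317.86668402 188.59446691]
 [318.38698668 202.18498592]
 [318.47410904 192.15043141]
 [317.7399997  232.62574829]]
[[317.75469651 223.67111852]
 [319.01004391 253.77589032]
 [319.00989213 232.19649069]]
[ 595.29714886 -131.87347273  379.5657322 ]
```

View pics/w4z.png

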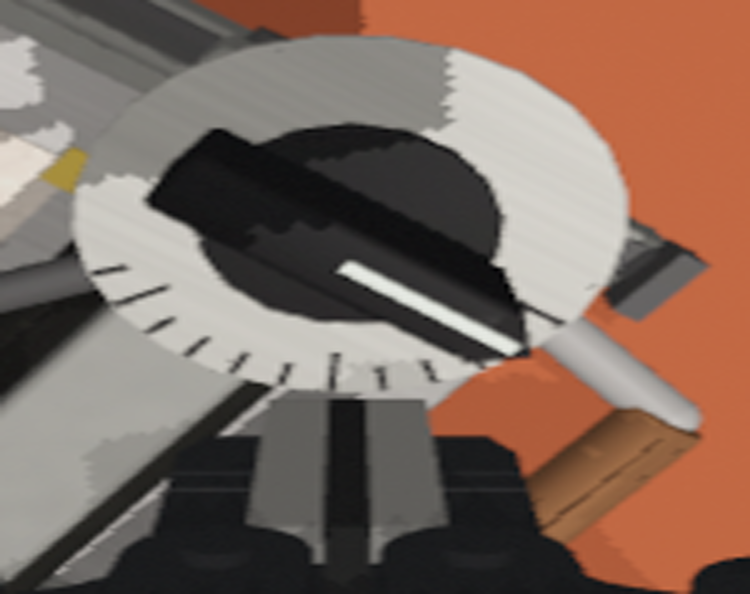

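The fingers closed on air. Their tips show at row 241 in the wrist view, against about 213 expected, so they look about 30 mm short of the reported TCP. I'll check by touching the knob top, which is at z = 232.

Run:
```python
from h import *
k=[594.5,-198.8]
r.goto(k+[290],down(-.012))
r.line_to(k+[212],feed=200,contact_N=10); rep()
print(r.line_to(k+[182],feed=30,contact_N=6)); rep("touch")
```

```text
t=9.22 [ 594.7 -198.9  213. ] F [ 0.3 -0.2  0.6] T [ 0.02 -0.04 -0.02] w -0.4
True
touch t=9.78 [ 594.7 -198.9  199.3] F [ 0.9 -0.2  7.6] T [-0.05 -0.09  0.03] w -0.0
```

Contact came at TCP z ≈ 199.5 against a knob top of 232. The real tips therefore sit about 32.5 mm behind the reported TCP, and I'll correct every height by that amount.

```bash
cat >> h.py <<'E'
L=32.5
def P(x,y,ztip): return [x,y,ztip-L]
E
python3 - <<'E'
from h import *
k=(594.5,-198.8)
r.line_to(P(*k,262),feed=200); effector.release(); rep("open")
print(r.line_to(P(*k,205),feed=150,contact_N=12)); rep("down")
effector.close(); rep("closed")
if readout.state()["gripper_width"]>8:
    r.goto(P(*k,205),down(-.46)); rep()
    r.goto(P(*k,205),down(-.915)); rep("turned")
    cam("wrist","w5")
E
```

```text
open t=10.88 [ 594.5 -198.8  229.5] F [-0.4 -0.2  1.3] T [0.07 0.   0.03] w 85.8
False
down t=11.41 [ 594.7 -198.9  173.2] F [-0.3 -0.  -0.1] T [-0.07  0.01  0.06] w 85.4
closed t=12.06 [ 595.6 -198.9  173. ] F [ 5.4 -0.9  0. ] T [-0.14 -0.72  0.08] w 12.9
 t=12.57 [ 595.3 -198.8  173. ] F [ 6.3 -0.2  0.7] T [ 0.08 -0.67 -0.11] w 13.0
turned t=13.07 [ 595.  -198.5  173. ] F [5.8 1.4 2.2] T [ 0.38 -0.67 -0.12] w 12.9
```

View pics/w5.png

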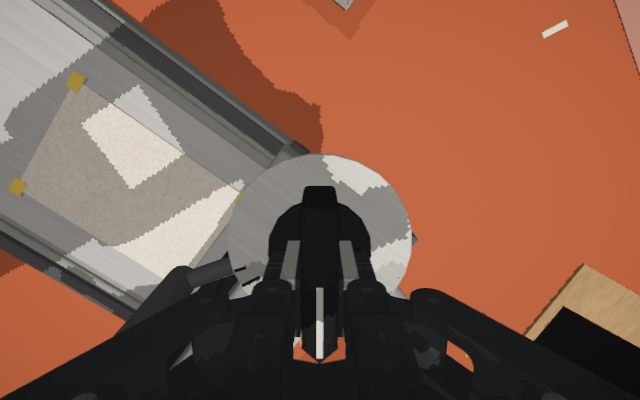

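The bar is held and stands upright in the image, from (319,190) to the nose at (319,360), so it has turned with the gripper. I'll let go and check.

Run:
```python
from h import *
k=(594.5,-198.8)
effector.release(); rep("open")
r.line_to(P(*k,262),feed=200)
r.goto([530,-190,345-L],down(np.pi/2-.3)); rep()
cam("wrist","w6")
```

```text
open t=13.82 [ 594.5 -198.8  172.5] F [-0.1 -0.4  0.7] T [ 0.02  0.03 -0.01] w 85.4
 t=16.17 [ 530. -190.  312.] F [ 0.3  0.4 -0.8] T [-0.02  0.02 -0.01] w 85.4
```

View pics/w6.png

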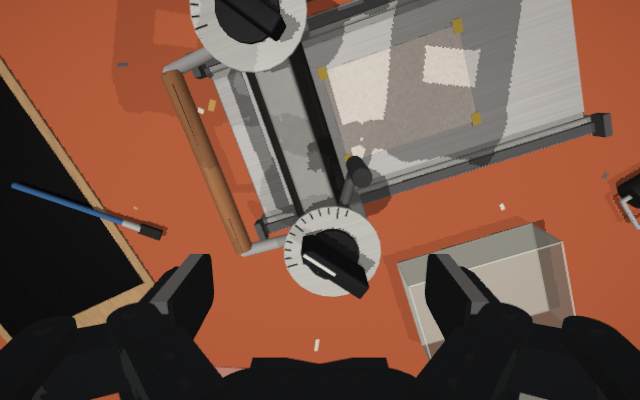

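Run:
```python
import cv2
im=cv2.imread("pics/w6.png")
cv2.imwrite("pics/w6z.png",cv2.resize(im[145:305,260:410],None,fx=5,fy=3.7,interpolation=cv2.INTER_CUBIC))
```

View pics/w6z.png

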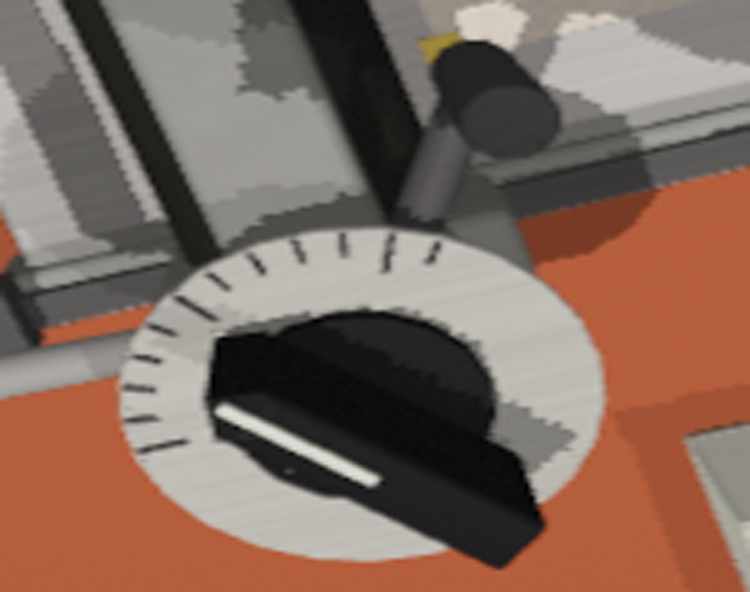

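Run:
```python
from h import *
c=load("w6")
Z=lambda x,y:(260+(x+.5)/5-.5,145+(y+.5)/3.7-.5)
n=onplane(c,[Z(219,409),Z(378,482)],232); d=n[0]-n[1]; print("nose",np.arctan2(d[1],d[0]))
n=onplane(c,[Z(212,405),Z(522,545)],232); d=n[0]-n[1]; print("edges centre",n,np.arctan2(d[1],d[0]))
pf=onplane(c,[Z(512,121)],231)[0]; df=onplane(c,[Z(362,394)],192)[0]; print(pf,df)
for c0 in (df[:2],np.array([595,-198.8])):
    d=pf[:2]-c0; print(np.hypot(*d),np.arctan2(d[1],d[0]))
```

```text
nose -2.466931409016383
edges centre [[ 571.71521741 -217.5370628   232.        ]
 [ 617.58471303 -180.24028414  232.        ]] -2.4589109637794273
[ 527.05013586 -156.84217046  231.        ] [ 593.60270785 -198.32207263  192.        ]
78.42083346765517 2.584241806891683
79.86014960873256 2.5884176932745993
```

The far nose reads -2.467 and the near one -2.480, so they match within 0.1. Next is the lock ring.

Run:
```python
from h import *
c0=np.array([595,-198.8]); 
def pt(phi,z=194): return P(*(c0+80*np.array([np.cos(phi),np.sin(phi)])),z)
ph=2.587
r.goto(pt(ph,262),down(ph-np.pi/2)); rep("above")
print(r.line_to(pt(ph),feed=150,contact_N=12)); rep("down")
effector.close(); rep("closed")
if readout.state()["gripper_width"]>9:
    end=np.pi/2+.018+.012
    for p in np.linspace(ph,end,9)[1:]:
        hit=r.line_to(pt(p),feed=60,attitude=down(p-np.pi/2),contact_N=30); rep("%.2f %s"%(p,hit))
        if hit: break
    cam("wrist","w7")
```

```text
above t=16.67 [ 527.  -156.8  230.2] F [0.4 0.4 0.8] T [-0.05 -0.02  0.01] w 85.6
False
down t=17.27 [ 527.9 -157.3  163.5] F [ 0.5 -0.3  0.9] T [-0.01 -0.01  0.01] w 85.5
closed t=17.92 [ 527.1 -156.6  161.8] F [-0.7  1.2  2. ] T [0.11 0.11 0.04] w 14.5
2.46 False t=18.23 [ 532.9 -148.3  161.8] F [0.3 3.1 2.3] T [ 0.47  0.   -0.03] w 14.8
2.34 False t=18.55 [ 539.4 -141.   161.8] F [-0.8  5.2  5.7] T [ 0.63  0.15 -0.01] w 14.3
2.22 False t=18.87 [ 546.9 -134.5  161.8] F [-0.7  5.3  5. ] T [ 0.76  0.21 -0.01] w 14.9
2.09 False t=19.18 [ 555.1 -129.   161.8] F [-0.8  5.7  5. ] T [ 0.78  0.24 -0.07] w 14.8
1.97 False t=19.50 [ 564.1 -124.5  161.9] F [-1.1  5.2  5. ] T [ 0.73  0.16 -0.07] w 14.3
1.85 False t=19.82 [ 573.4 -121.3  161.9] F [-0.1  6.3  4.6] T [ 0.78  0.11 -0.04] w 14.5
1.72 False t=20.13 [ 583.2 -119.2  161.8] F [0.8 5.6 4.4] T [ 0.8   0.04 -0.13] w 14.6
1.60 False t=20.45 [ 593.1 -118.3  161.9] F [1.8 5.5 4.8] T [ 0.78 -0.02 -0.1 ] w 15.0
```

View pics/w7.png

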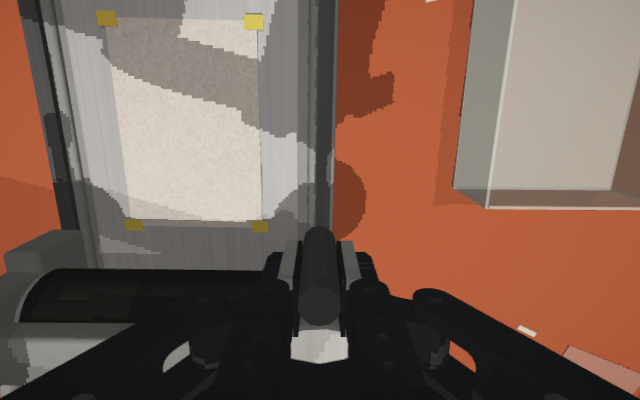

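The post at (319,280) is held and the lever is close to +y. I'll nudge it on to the stop.

Run:
```python
from h import *
s=readout.state()["tool_pos"]
hit=r.line_to([599.5,-118.3,161.5],feed=20,contact_N=12); rep("stop %s"%hit)
x=readout.state()["tool_pos"][0]
effector.release(); rep("open")
p=readout.state()["tool_pos"]
r.line_to([p[0],p[1],245-L],feed=150)
r.goto([530,-150,345-L],down(np.pi/2-.3)); rep()
cam("wrist","w8")
```

```text
stop True t=20.77 [ 594.2 -118.2  161.9] F [-4.4  0.3  4.7] T [ 0.03  0.36 -0.35] w 14.4
open t=21.45 [ 594.6 -117.3  161.7] F [ 0.5  0.5 -1.3] T [ 0.02 -0.01  0.05] w 85.3
 t=23.15 [ 529.9 -149.9  311.4] F [ 0.5  0.3 -0.5] T [-0.01  0.01 -0.02] w 85.8
```

View pics/w8.png

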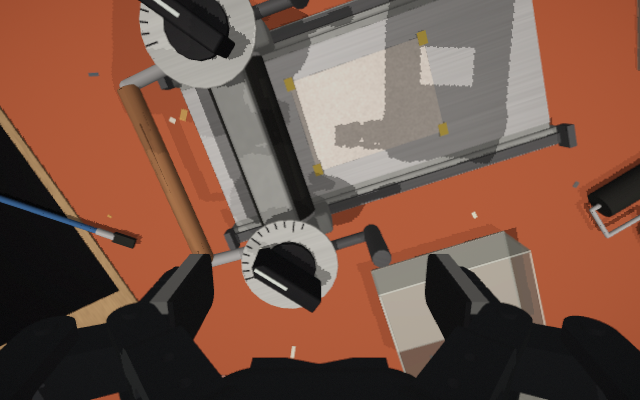

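Run:
```python
from h import *
c=load("w8"); im=cv2.imread("pics/w8.png")
cv2.imwrite("pics/w8z.png",cv2.resize(im[200:320,230:410],None,fx=4.4,fy=4.4,interpolation=cv2.INTER_CUBIC))
hsv=cv2.cvtColor(im,cv2.COLOR_BGR2HSV); m=cv2.inRange(hsv,(22,120,90),(34,255,255)); m[:,:250]=0;m[300:]=0
n,_,st,ce=cv2.connectedComponentsWithStats(m)
for i in range(1,n):
    if st[i,4]>20: print(st[i],onplane(c,ce[i],52))
```

```text
[417  31  11  14 114] [[435.28077685  -0.59089444  52.        ]]
[284  78  11  13  98] [[ 437.75762766 -158.53619023   52.        ]]
[438 123  10  13  91] [[541.1540424    0.98529397  52.        ]]
[313 164  10  12  83] [[ 543.81516974 -156.83989199   52.        ]]
```

View pics/w8z.png

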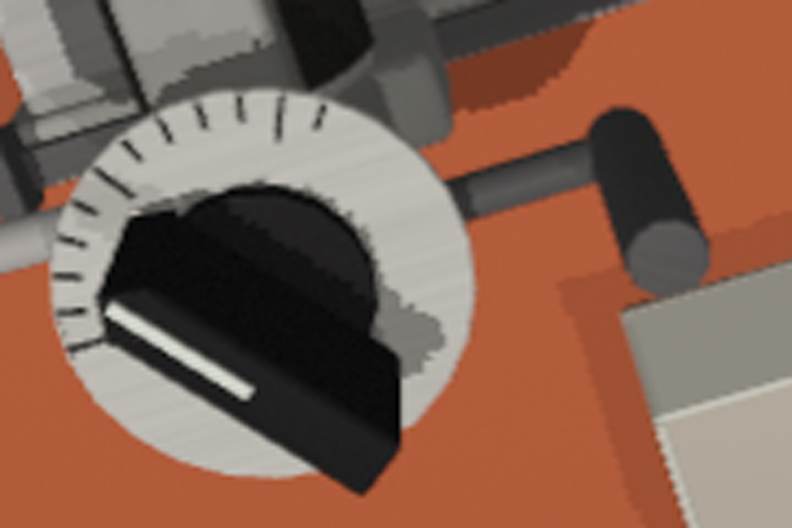

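Run:
```python
from h import *
c=load("w8")
Z=lambda x,y:(230+(x+.5)/4.4-.5,200+(y+.5)/4.4-.5)
n=onplane(c,[Z(108,308),Z(252,393)],232); d=n[0]-n[1]; print("nose",np.arctan2(d[1],d[0]))
pf=onplane(c,[Z(668,258)],231)[0]; d=pf[:2]-np.array([595,-198.8]); print(pf,np.hypot(*d),"ring",1.30-(np.arctan2(d[1],d[0])-np.pi/2-.018))
# block via top view (arm out of the way?) 
c=cam("top","top8"); im=c["color"][:,:,::-1]
cv2.imwrite("pics/top8b.png",cv2.resize(im[150:320,160:320],None,fx=4,fy=4,interpolation=cv2.INTER_CUBIC))
hsv=cv2.cvtColor(im,cv2.COLOR_BGR2HSV); m=cv2.inRange(hsv,(15,60,120),(30,200,255)); m[:, :205]=0; m[:,275:]=0; m[:195]=0;m[255:]=0
cn,_=cv2.findContours(m,0,1); cn=max(cn,key=cv2.contourArea)
rc=cv2.minAreaRect(cn); bx=cv2.boxPoints(rc); w=onplane(c,bx,40); print(rc,w,w.mean(0))
e=[w[1]-w[0],w[2]-w[1]]; print([ (np.linalg.norm(v),np.arctan2(v[1],v[0])) for v in e])
```

```text
nose -2.4610773466155806
[ 593.39034241 -119.42334819  231.        ] 79.39297103936453 ring 1.2977240502479925
((238.17526245117188, 221.85565185546875), (19.384870529174805, 35.17994689941406), 68.96248626708984) [[463.4064546  426.32016177  40.        ]
 [507.7303067  320.90679478  40.        ]
 [448.02555617 295.00601644  40.        ]
 [404.54328444 399.82931271  40.        ]] [455.92640048 360.51557143  40.        ]
[(np.float64(114.35288279682692), np.float64(-1.1727632864539803)), (np.float64(65.08077714875992), np.float64(-2.7322799125261192))]
```

View pics/top8b.png

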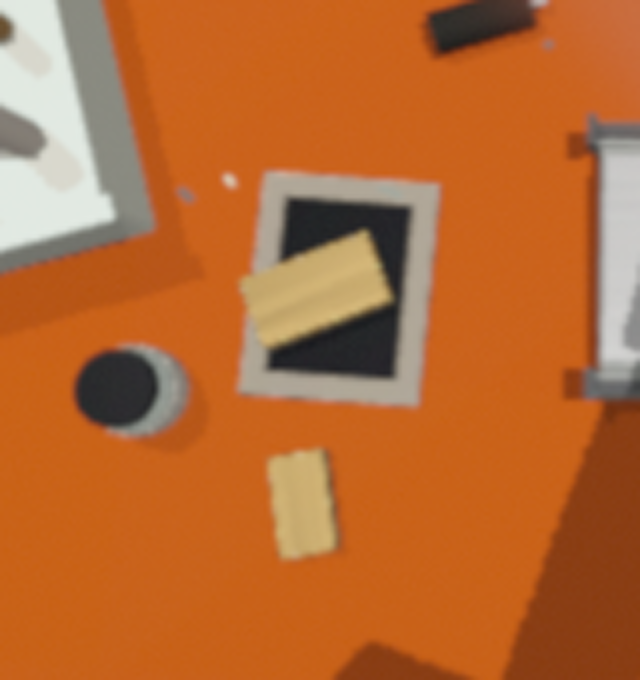

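The ring reads about 1.298, so it's tight, and the knob is still at -2.46. Now a closer look at the block.

Run:
```python
from h import *
r.goto(P(456,359,200),down(.406)); rep()
c=cam("wrist","w9")
im=c["color"][:,:,::-1]
hsv=cv2.cvtColor(im,cv2.COLOR_BGR2HSV); m=cv2.inRange(hsv,(15,50,130),(30,200,255))
m=cv2.morphologyEx(m,cv2.MORPH_OPEN,np.ones((3,3)))
cn,_=cv2.findContours(m,0,1)
for k in sorted(cn,key=cv2.contourArea)[-3:]:
    rc=cv2.minAreaRect(k); w=onplane(c,cv2.boxPoints(rc),40); e=[w[1]-w[0],w[2]-w[1]]
    print(rc,w.mean(0),[ (round(np.linalg.norm(v),1),round(np.arctan2(v[1],v[0]),3)) for v in e])
```

```text
t=25.18 [456.5 358.5 167.8] F [0.1 0.4 0.3] T [ 0.02 -0.04 -0.03] w 85.5
((111.0, 83.5), (3.0, 4.0), 90.0) [271.36727387 364.82761694  40.        ] [(np.float64(3.2), np.float64(0.411)), (np.float64(2.3), np.float64(-1.324))]
((133.5352020263672, 88.63809204101562), (104.13301086425781, 51.74786376953125), 12.26477336883545) [289.38243724 367.84787497  40.        ] [(np.float64(41.4), np.float64(1.587)), (np.float64(79.5), np.float64(0.203))]
((320.4999694824219, 173.0), (68.99998474121094, 123.99998474121094), 0.0) [456.26145981 361.70684332  40.        ] [(np.float64(109.4), np.float64(1.951)), (np.float64(57.0), np.float64(0.405))]
```

View pics/w9.png

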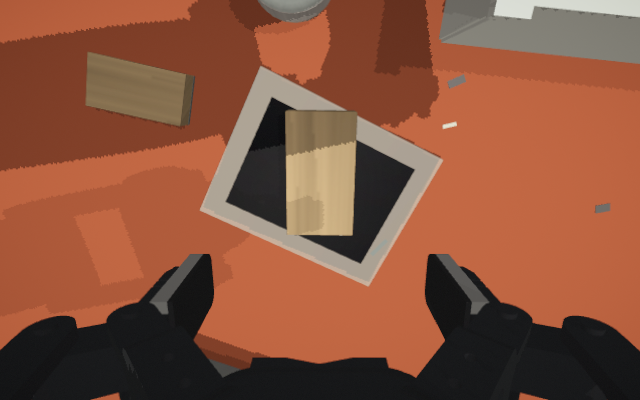

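Run:
```python
from h import *
b=(456.5,360)
r.line_to(P(*b,60),feed=200,attitude=down(.40))
hit=r.line_to(P(*b,9),feed=80,contact_N=10); rep("down %s"%hit)
effector.close(); rep("closed"); cam("wrist","w10")
w=readout.state()["gripper_width"]
if 50<w<68:
    r.line_to(P(*b,20),feed=60); rep("lift")
    r.line_to(P(*b,140),feed=150); rep("lift"); cam("wrist","w11")
```

```text
down False t=26.87 [456.7 360.2 -23.2] F [-0.3 -0.4  0. ] T [-0.02  0.01  0.01] w 85.5
closed t=27.23 [457.1 360.4 -22.5] F [ 0.1 -0.3  4. ] T [-0.02  0.08 -0.  ] w 58.9
lift t=27.61 [456.5 360.1 -12.2] F [-0.6 -0.1 -2.4] T [-0.02 -0.03  0.05] w 59.2
lift t=28.56 [455.9 359.6 106.1] F [ 0.4 -0.1 -2.1] T [ 0.   -0.02 -0.02] w 58.7
```

View pics/w11.png

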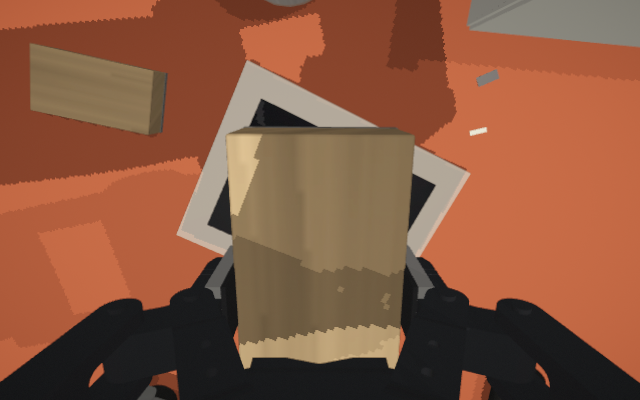

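Run:
```python
from h import *
for n,zz in (("w10",40),("w11",168.6)):
    c=load(n); im=cv2.imread(f"pics/{n}.png")
    T=c["M"]@np.linalg.inv(c["tool_from_camera"])
    for px in ((227,135),(414,135)) if n=="w11" else ():
        w=onplane(c,[px],zz)[0]; print(n,w,(np.linalg.inv(T)@np.r_[w,1])[:3])
print(np.round(T,3))
for p,y in ((P(489.6,-78.5,70),.018),(P(489.6,-78.5,150),.018)): print(r.solve_ik(p,down(y)))
```

```text
w11 [407.45561604 400.23283641 168.6       ] [ 56.29497418 -28.94734872 -62.50681138]
w11 [461.03127403 422.90023923 168.6       ] [ 56.31065978  29.22604652 -62.64142283]
[[-3.89000e-01  9.21000e-01 -2.00000e-03  4.55918e+02]
 [ 9.21000e-01  3.89000e-01 -1.00000e-03  3.59569e+02]
 [-0.00000e+00 -2.00000e-03 -1.00000e+00  1.06054e+02]
 [ 0.00000e+00  0.00000e+00  0.00000e+00  1.00000e+00]]
[-2.33467893e-01  8.90438066e-02  1.69176071e+00 -4.44089210e-16
  1.36078814e+00 -2.51467893e-01]
[-2.33467893e-01  1.03196553e-02  1.60602174e+00 -4.44089210e-16
  1.52525126e+00 -2.51467893e-01]
```

View pics/w10.png

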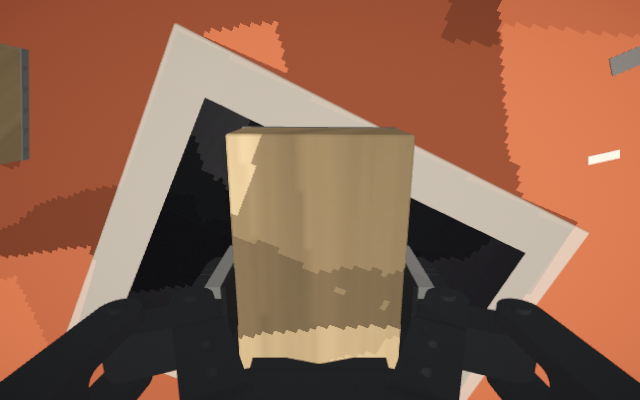

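Run:
```python
from h import *
p=(490.2,-78.6)
r.goto([*p,115],down(.018)); rep("above"); cam("wrist","w12")
r.line_to([*p,28],feed=120); rep("near")
hit=r.line_to([*p,17.5],feed=15,contact_N=4); rep("touch %s"%hit); cam("wrist","w13")
```

```text
above t=30.23 [490.4 -77.8 115. ] F [ 0.2 -0.2 -1.5] T [-0.01 -0.02 -0.05] w 58.9
near t=31.15 [490.8 -78.7  28.8] F [-0.3 -0.2 -1.6] T [0.03 0.01 0.  ] w 58.8
touch True t=31.65 [490.5 -78.7  21.4] F [0.3 0.5 3.3] T [-0.05 -0.19  0.02] w 59.0
```

View pics/w13.png

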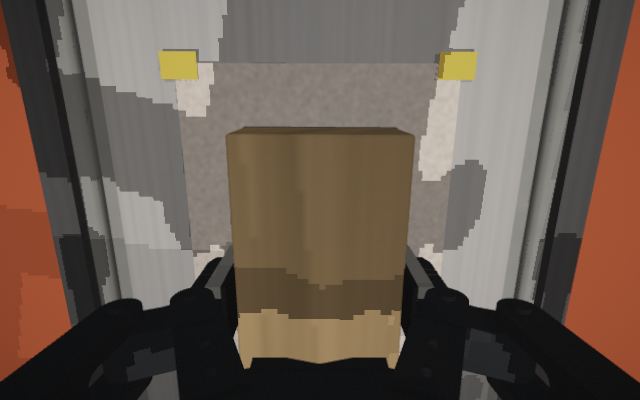

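The block touched down at TCP z 21.4, against 21.5 predicted, and the card margins on each side of it look even. I'll release it.

Run:
```python
from h import *
effector.release(); rep("open")
r.line_to([490.2,-78.6,70],feed=100)
r.line_to([490.2,-60,270],feed=200); rep()
c=cam("wrist","w14"); cam("top","top14")
im=c["color"][:,:,::-1]
hsv=cv2.cvtColor(im,cv2.COLOR_BGR2HSV); m=cv2.inRange(hsv,(22,120,70),(34,255,255))
n,_,st,ce=cv2.connectedComponentsWithStats(m)
for i in range(1,n):
    if st[i,4]>30: print(st[i],onplane(c,ce[i],52)[0])
```

```text
open t=32.08 [489.3 -78.4  20.3] F [-0.5  0.1 -0.5] T [-0.04  0.04  0.01] w 85.6
 t=33.88 [489.8 -60.  268.4] F [ 0.4  0.3 -0.3] T [-0.   -0.09  0.05] w 85.2
[264 102  13   9 104] [ 4.35311768e+02 -3.06167712e-01  5.20000000e+01]
[364 102  12   9 107] [541.39574429   1.27704894  52.        ]
[269 240  12   8  87] [ 437.80381831 -158.32112004   52.        ]
[359 241  11   8  79] [ 543.84535396 -156.7343168    52.        ]
```

View pics/w14.png

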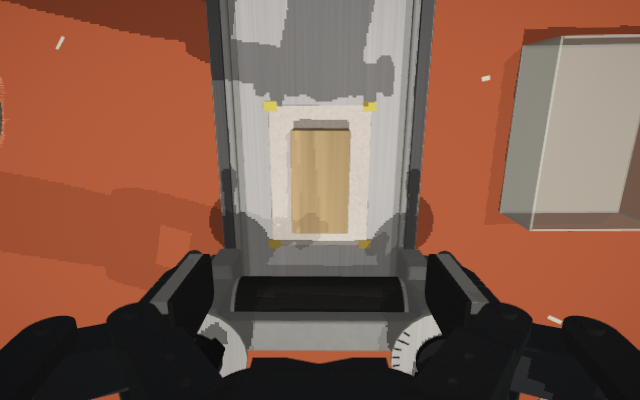

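Run:
```python
from h import *
c=load("w14"); im=c["color"][:,:,::-1]
hsv=cv2.cvtColor(im,cv2.COLOR_BGR2HSV); m=cv2.inRange(hsv,(12,70,60),(30,220,255)); m[:115]=0;m[238:]=0;m[:,:285]=0;m[:,356:]=0
m=cv2.morphologyEx(m,cv2.MORPH_OPEN,np.ones((5,5)))
k=max(cv2.findContours(m,0,1)[0],key=cv2.contourArea); rc=cv2.minAreaRect(k);w=onplane(c,cv2.boxPoints(rc),84)
print(rc,w,w.mean(0))
w=onplane(c,[(291,130),(350,130),(348.5,234),(292,234)],84);print(w,w.mean(0))
c=load("top14");cv2.imwrite("pics/top14z.png",cv2.resize(c["color"][150:270,300:460,::-1],None,fx=5,fy=5,interpolation=cv2.INTER_CUBIC))
```

```text
((320.0, 180.0), (104.0, 58.0), 90.0) [[ 460.47896302  -20.78745958   84.        ]
 [ 518.06032516  -19.73616938   84.        ]
 [ 522.53262638 -129.69287698   84.        ]
 [ 460.13420101 -130.91625671   84.        ]] [490.30152889 -75.28319066  84.        ]
[[ 460.47210364  -22.74286172   84.        ]
 [ 519.13388454  -21.67095532   84.        ]
 [ 522.0868004  -131.9976114    84.        ]
 [ 461.20597285 -133.19310181   84.        ]] [490.72469036 -77.40113256  84.        ]
```

View pics/top14z.png

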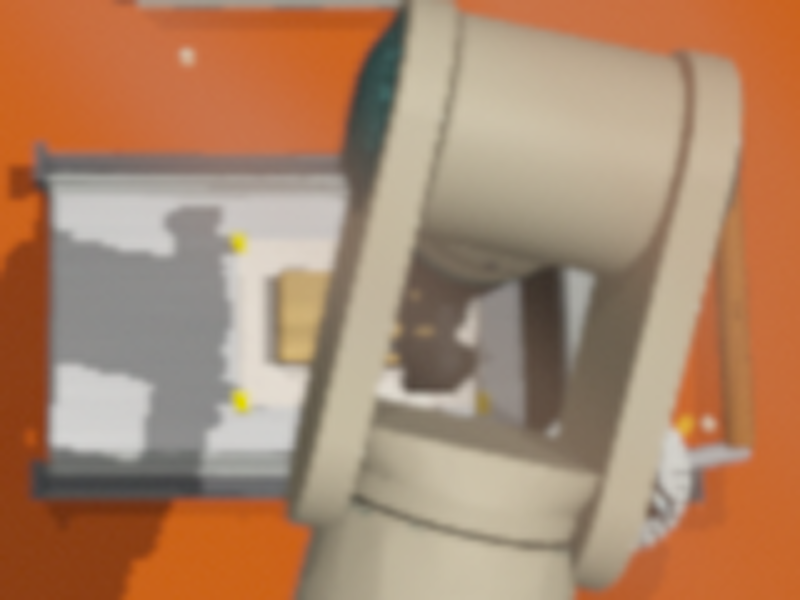

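The block lies at about (490.5,-77), against the card centre at (489.6,-78.5), and it's square. Next is the push bar.

Run:
```python
from h import *
yw=.018; u=np.array([-np.sin(yw),np.cos(yw)]); m=np.array([494.5,-285.2])
def q(s,z=143): a=m+u*s; return P(a[0],a[1],z)
effector.close()
r.goto(q(-45,290),down(yw)); rep("behind")
print(r.line_to(q(-45),feed=180,contact_N=12)); rep("down")
hit=r.line_to(q(-5),feed=35,contact_N=5); rep("touch %s"%hit)
cam("wrist","w15")
```

```text
behind t=35.80 [ 495.8 -329.1  257.9] F [-0.4  0.4 -0.3] T [0.01 0.02 0.01] w -0.3
False
down t=36.77 [ 496.1 -330.4  112.2] F [-0.6  0.6  0.5] T [ 0.03  0.01 -0.02] w -0.1
touch True t=37.52 [ 494.7 -304.3  110. ] F [-0.2  0.9 -0.7] T [-0.03  0.    0.01] w 0.2
```

View pics/w15.png

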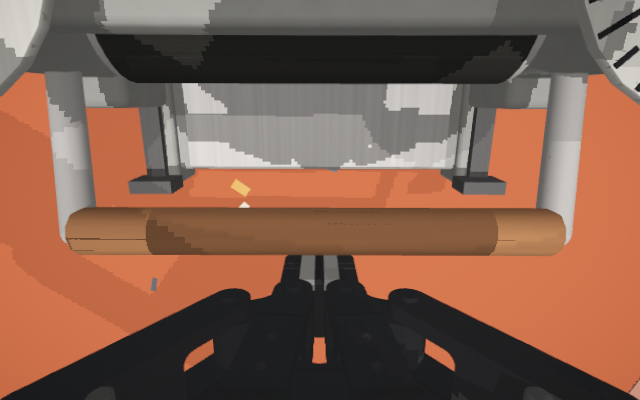

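The shut fingers are behind the bar at its middle, at about (320,260), with the tips below it. I'll push.

Run:
```python
from h import *
yw=.018; u=np.array([-np.sin(yw),np.cos(yw)]); s=np.array([494.7,-304.3])
def q(d,z=143): a=s+u*d; return P(a[0],a[1],z)
hit=r.line_to(q(120),feed=90,contact_N=35); rep("mid %s"%hit)
if not hit:
    hit=r.line_to(q(245),feed=90,contact_N=30); rep("245 %s"%hit)
if not hit:
    hit=r.line_to(q(285),feed=40,contact_N=22); rep("end %s"%hit)
cam("wrist","w16")
```

```text
mid False t=39.06 [ 492.2 -184.8  109.9] F [ 0.3 -5.4 -3.7] T [-0.78 -0.04 -0.01] w 0.2
245 False t=40.60 [490.  -59.5 110.3] F [ 0.5 -4.5 -2.8] T [-0.76 -0.04  0.01] w -0.2
end True t=41.33 [489.6 -32.9 110.2] F [ 0.  -4.5  2.5] T [-0.66 -0.02  0.02] w 0.4
```

View pics/w16.png

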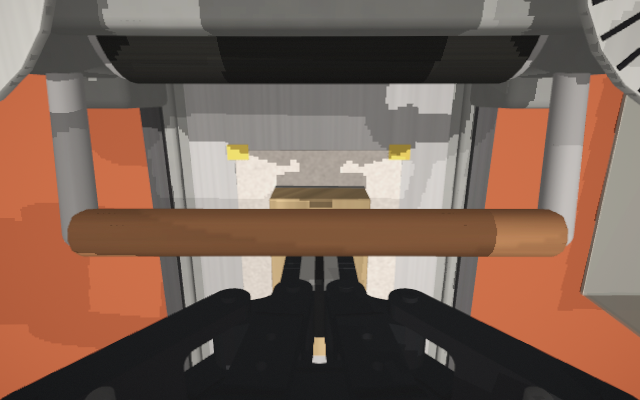

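It stopped after 271 mm of travel, against 272 expected. I'll back off and check everything.

Run:
```python
from h import *
p=readout.state()["tool_pos"]
r.line_to([p[0]+.7,p[1]-35,p[2]],feed=100); r.line_to([p[0]+.7,p[1]-35,270],feed=200)
r.goto([400,-110,330],down(np.pi/2)); rep()
cam("wrist","w17"); 
q=np.array(readout.state()["joint_pos"]); q[0]=-1.3; r.movej(q); rep()
cam("top","top17"); c=cam("scene","scene17")
c=load("top17");cv2.imwrite("pics/top17z.png",cv2.resize(c["color"][90:270,230:470,::-1],None,fx=3.3,fy=3.3,interpolation=cv2.INTER_CUBIC))
```

```text
t=44.34 [ 400.  -109.9  329.5] F [-0.3 -0.7  0.5] T [ 0.07 -0.02  0.04] w 0.2
 t=45.80 [ 146.8 -388.   329.6] F [-0.4  0.4  0.3] T [ 0.05 -0.04  0.02] w 0.3
```

View pics/w17.png

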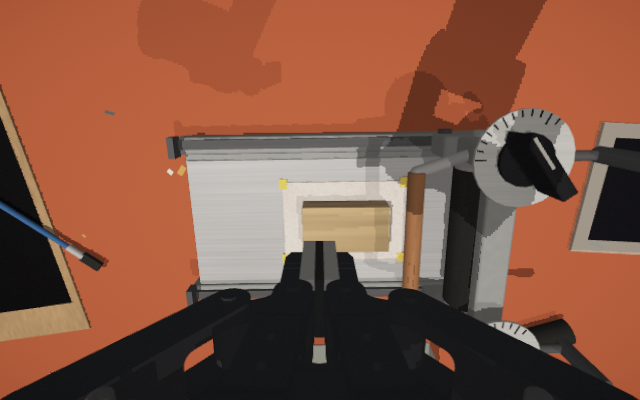

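View pics/top17z.png

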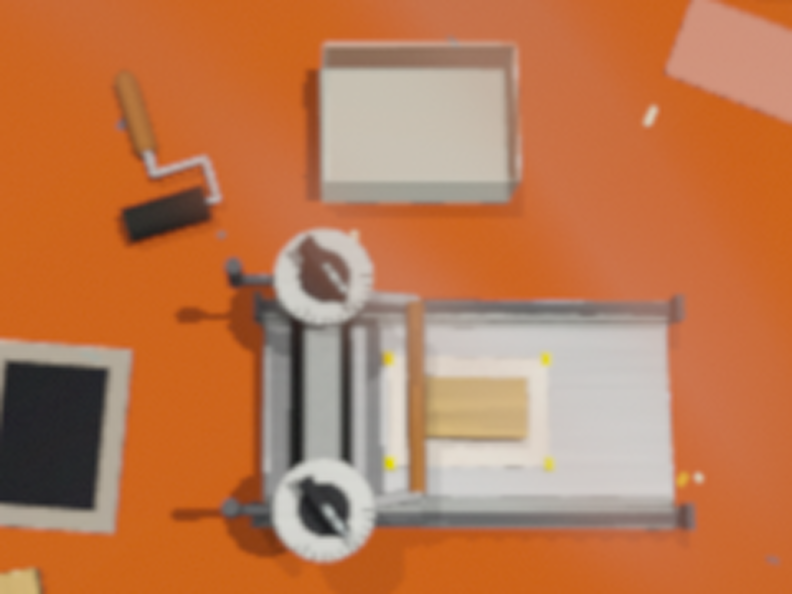

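Run:
```python
from h import *
c=load("top17");cv2.imwrite("pics/top17k.png",cv2.resize(c["color"][150:270,300:360,::-1],None,fx=5,fy=5,interpolation=cv2.INTER_CUBIC)) 
c=load("w17"); im=c["color"][:,:,::-1]
cv2.imwrite("pics/w17z.png",cv2.resize(im[165:275,260:430],None,fx=4.6,fy=4.6,interpolation=cv2.INTER_CUBIC))
```

```text
(no output)
```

View pics/top17k.png

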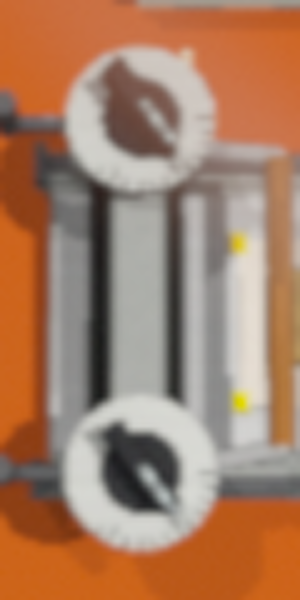

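View pics/w17z.png

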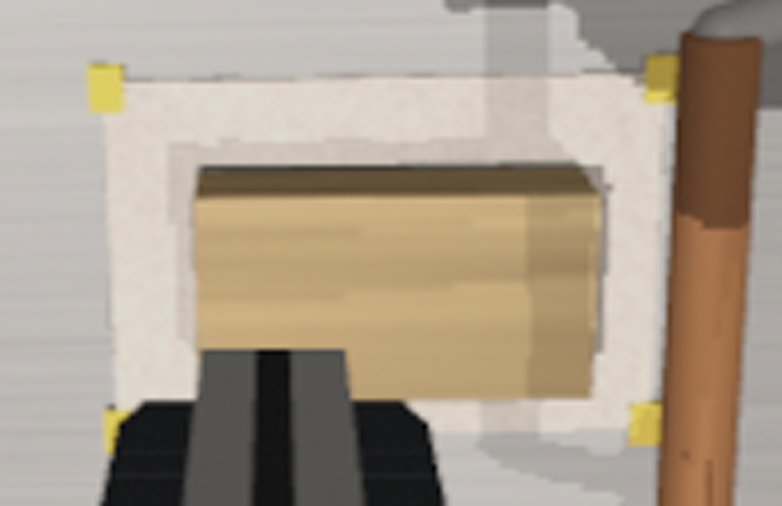

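Run:
```python
from h import *
c=load("w17")
Z=lambda x,y:(260+(x+.5)/4.6-.5,165+(y+.5)/4.6-.5)
w=onplane(c,[Z(195,199),Z(600,196),Z(590,398)],84); print("block top",w, "centre",(w[0]+w[2])/2)
t=onplane(c,[Z(106,88),Z(660,78),Z(646,424),Z(124,430)],52); print("tapes",t,t.mean(0))
r.goto([490,85,312],down(np.pi/2)); rep()
c=cam("wrist","w18"); im=c["color"][:,:,::-1]
cv2.imwrite("pics/w18n.png",cv2.resize(im[0:130,220:420],None,fx=4,fy=4,interpolation=cv2.INTER_CUBIC))
cv2.imwrite("pics/w18f.png",cv2.resize(im[200:330,220:420],None,fx=4,fy=4,interpolation=cv2.INTER_CUBIC))
```

```text
block top [[ 460.76368256 -131.73579731   84.        ]
 [ 459.97951885  -23.10099379   84.        ]
 [ 518.55396374  -22.83133949   84.        ]] centre [489.65882315 -77.2835684   84.        ]
tapes [[ 437.61626403 -158.13955928   52.        ]
 [ 434.8263678    -1.32307151   52.        ]
 [ 541.14338527    1.05136595   52.        ]
 [ 543.08011317 -155.64289449   52.        ]] [489.16653257 -78.51353983  52.        ]
 t=48.00 [490.1  84.2 312.1] F [ 0.4  0.2 -0.1] T [-0.04 -0.01 -0.05] w 0.1
```

View pics/w18n.png

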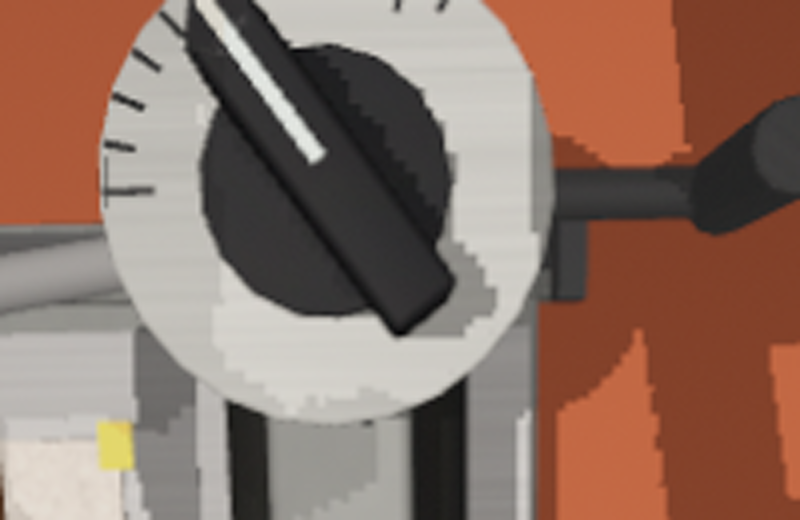

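View pics/w18f.png

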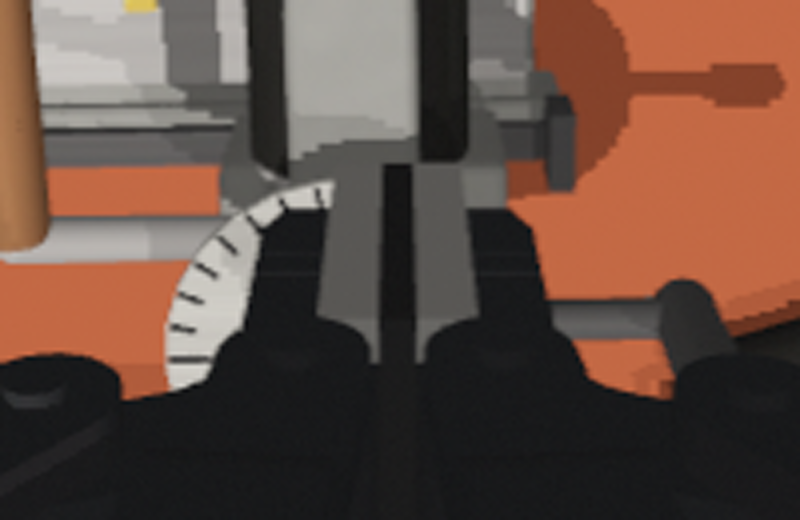

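Run:
```python
from h import *
r.goto([555,20,315],down(np.pi/2)); rep()
c=cam("wrist","w19"); im=c["color"][:,:,::-1]
p=proj(c,[595,72,215])[0].astype(int);print(p)
cv2.imwrite("pics/w19f.png",cv2.resize(im[p[1]-60:p[1]+60,p[0]-80:p[0]+80],None,fx=5,fy=5,interpolation=cv2.INTER_CUBIC))
```

```text
t=48.51 [555.3  18.8 314.4] F [-0.1  0.1  0.6] T [ 0.01  0.01 -0.11] w -0.1
[384 235]
```

View pics/w19f.png

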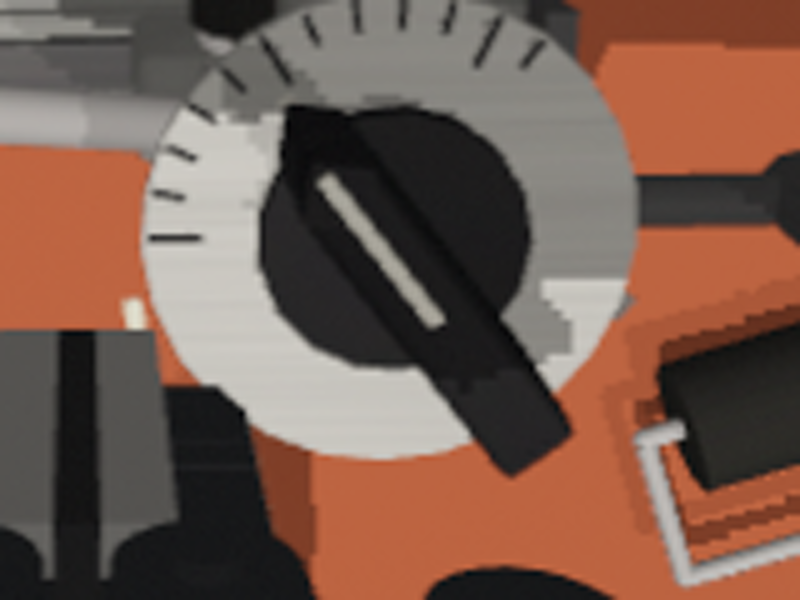

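Run:
```python
from h import *
a=lambda d:np.arctan2(d[1],d[0])
c=load("w19"); Z=lambda x,y:(304+(x+.5)/5-.5,175+(y+.5)/5-.5)
n=onplane(c,[Z(325,180),Z(437,322)],232); print("far",n,a(n[0]-n[1]))
c=load("w18"); Z=lambda x,y:(220+(x+.5)/4-.5,(y+.5)/4-.5)
n=onplane(c,[Z(205,5),Z(316,158)],232); print("near",a(n[0]-n[1]))
n=onplane(c,[Z(198,20),Z(402,332)],232); print("near L edge",a(n[0]-n[1]))
# bystanders before/after in the top view
for nm in ("top1","top17"):
    c=load(nm); g=c["color"]
    hsv=cv2.cvtColor(g,cv2.COLOR_RGB2HSV)
    cv2.imwrite(f"pics/{nm}_by.png",cv2.resize(g[90:270,160:400,::-1],None,fx=3,fy=3))
    m=((hsv[...,2]<60)*255).astype(np.uint8); 
    for (x0,x1,y0,y1) in ((255,305,140,170),(175,212,230,265)):
        s=m[y0:y1,x0:x1]; M=cv2.moments(s,True); print(nm,x0+M["m10"]/M["m00"],y0+M["m01"]/M["m00"])
d=cv2.absdiff(load("top1")["color"],load("top17")["color"]).max(2)
print("tub diff",(d[100:155,322:392]>60).sum())
```

```text
far [[568.49056188  55.50995817 232.        ]
 [591.53404906  73.61711725 232.        ]] -2.475581506209251
near -2.4831664395293904
near L edge -2.5381153162770556
top1 275.7983870967742 156.41129032258064
top1 188.90458015267177 246.93129770992365
top17 275.936 156.416
top17 188.88505747126436 246.90421455938696
tub diff 0
```

All checks agree, so I'm handing in.

Run:
```python
from h import *
workorder.close_job(); rep()
```

```text
the job is handed in; nothing more can be done
the job is handed in; nothing more can be done
```

The job is done and was handed in at about 49 s of the 72 s allowed; the hand-in reports no verdict.

**What I did:** I set the far knob, turned the lock ring until it hit its stop, and laid the block on the card with a soft touchdown. Then I pushed the carriage 271 mm until it stopped.

**One failed try:** my first grip on the far knob closed on air. The real fingertips sit about 32 mm short of the reported TCP. I measured this by touching the top of the knob and corrected every height after that. The knob did not move during that try.

**Last checks before hand-in:**

| Check | Measured | Limit |
|---|---|---|
| Far knob against near knob | -2.476 and -2.483 rad, 0.01 apart | 0.10 rad |
| Far lock ring (measured just after it reached the stop) | about 1.30 rad | above 1.22 rad |
| Block centre from card centre | about 1.5 mm, flat and square | 12 mm |
| Carriage | at its end stop, about 0.30 m | above 0.28 m |
| Brayer, ink jar, tub | no movement seen in the top view | 25 mm |

- **Disagreements:** a coarse top-view reading of the knobs was too blurred to trust; it differed by about 0.1 rad, so I re-measured with the wrist camera for the figures above. The different views also disagreed with each other by 1–3 mm on positions.
- **Grip force:** I couldn't measure this on the block. It is fixed at half the gripper's maximum.

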